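# Size a curtain ring on the stepped cone

## Robot

A 6-joint arm with a two-finger parallel gripper is mounted at the origin on a cart in front of the work surface, level with it; the furniture and walls round the work are solid. World frame = base frame: x ahead of the robot, y to its left, z up, the work surface at z = 0. Lengths are in m, angles in rad, forces in N, time in s.
With the tool pointing down it reaches from about 0.425 to 0.95 m from the base axis. Payload 3.5 kg.
Tool frame: the origin (TCP) lies on the centre line of the jaws, within the pads' length; the fingertips stand 14 mm ahead of it and the grasp point (between the pads) lies 5 mm behind it (ctrl.finger_overhang is the distance from the TCP to the fingertips, in m); z points along the fingers, y is the line along which they close (so a half turn about z gives the same grasp; the last joint's range is limited). The gripper opens to 85 mm and grips with 20 to 120 N. Pads are 22 mm wide; open, the fingers measure 114 mm over their backs; the gripper's body (76 mm by 85 mm) begins 54 mm behind the grasp point. The pads swing forward as they close: fully open they stand 13 mm farther back than shut.
Start: joints at [-1.288, 0.286, 1.577, -0, 1.279, -0.15], TCP at [0.283, -0.613, 0.245] pointing down, gripper open.
Joint ranges: [-2.77, 2.77], [-0.9, 2.22], [0.21, 2.48], [-1.53, 4.67], [0.24, 2.81], [-2.84, 2.84]. Speed limits (rad/s): [2.79, 2.79, 3.14, 3.14, 3.14, 3.14].

## Interface

Orientations are given as a unit quaternion [x, y, z, w].
In Python, from plant import ctrl gives the robot as it stands.
- The arm moves only by the tool send_rows, never from a script. Its argument "moves" is text: rows parted by semicolons, each of 7 numbers parted by spaces: the turn, a rotation vector about the tool's x, y, z in units of 360 degrees (1.0 is 360 degrees), then the shift along the tool's x, y, z in units of 20 cm (1.0 is 20 cm), then the gripper's target within -1 to 1 (fully open at 1, half-way at 0, shut at -1). A call has 1 to 12 rows; each row is the pose to reach, as a shift and turn from the pose commanded when the call began, along the tool's axes at that moment, turning the shorter way round; what a row does not reach only later rows make up. A row lasts 1/8 s, in which the tool goes at most 62.5 mm and 10.7 degrees, less where a joint would pass 70% of its speed; a pose out of reach is approached as far as the arm can. A call with a number of a shift or a turn outside -1 to 1 is refused whole. A call with a gripper value outside its range is refused whole. The fingers move at their own pace and stop on an object; "newtons" is the grip in N (left out, the last holds). Time passes only in rows, so rows that repeat a pose let the fingers close. It gives the time, the measured TCP pose, the force, the opening and the grip force at its end, in the units of the state.
- ctrl.get_state(): the state, without advancing time (a new reading comes with each control period).
- ctrl.read_camera(name): name is "scene" or "top"; returns a dict with "image" (420x560x3 uint8, red, green, blue), "fovy" (degrees; the focal length in pixels is half the picture's height over the tangent of half this angle, whatever the lens; pixels are square), "cx", "cy" (the principal point, pixels), "distortion" ([k1, k2, p1, p2, k3] as OpenCV has them; the pictures are not rectified), "extrinsics" (4x4, takes a point from camera to world coordinates). Camera axes: x right, y up, looking along -z (the intrinsics and any distortion apply to the point x, -y, -z); pixel columns grow to the right and rows downward; lengths in m; the calibration is good to about 2 mm. A picture is of the moment at which its call begins. There is no depth.
- ctrl.sign_off(): hands the job in; it is judged then, once.
The state is a dict: "time": time; "qpos": joint angles; "dq": joint speeds; "joint_efforts": joint torques, N m; "eef_pos": TCP position; "tcp_rot": TCP orientation; "contact_force": force on the tool from outside, world axes, zero at the start; "wrist_torque": the same for the moment, N m; "opening": opening from 0.0 (shut) to 1.0 (fully open); "finger_force": force on a finger pad.
Only numpy, scipy, OpenCV 4.12 (cv2) and the standard library are available. Lean on these libraries where they do the work, as an engineer would, in place of code of your own. Each camera call takes 0.05 s, during which the arm holds its last target. There are 200 camera calls.

## Task

Three wooden curtain rings of different sizes lie on the counter beside the stepped metal sizing cone. Pick out the one that fits the cone's middle step, the step marked with two lines (the medium ring), and slide it down over the cone until it stops there and lies flat, holding it all the way down rather than dropping it on; then let go. Leave the other two rings where they lie.

Things in the scene. Friction and masses are not known exactly. Their poses are not given: they have to be found in the camera images.
- medium_ring_center (a point): centre (half-way up, 7 mm above its underside) of the medium one of three flat plain light-wood curtain rings, lying flat on the counter; outer diameter 60 mm, hole 44 mm, 14 mm high, square-edged; z is the ring's axis; about 30 g. This is the ring for the middle step. A tall fixed monitor stands behind the rings (further from the robot): come in along the front edge of the counter
- small_ring_center (a point): centre (half-way up, 7 mm above its underside) of the smallest of three flat plain light-wood curtain rings, lying flat on the counter; outer diameter 40 mm, hole 24 mm, 14 mm high, square-edged; z is the ring's axis
- large_ring_center (a point): centre (half-way up, 7 mm above its underside) of the largest of three flat plain light-wood curtain rings, lying flat on the counter; outer diameter 76 mm, hole 60 mm, 14 mm high, square-edged; z is the ring's axis
- middle_step (a point): on the upright axis of the fixed aluminium sizing cone, at its middle step; z up. Diameters and heights over the counter, mm: base 100 to 12; foot 72 (three lines) to the lowest step at 28; 54 (two lines) to the middle step at 50; 39 to 60, tapering to 28 at the top step at 68; nose 20 to 74, tapering to 6 at the tip, 86. Steps are flat. Seated, the medium ring's centre is 7 above this point
Not all that is in view belongs to the job. What is shaped like the part that bears medium_ring_center but red is not meant.

How it is judged:
On the way:
1. the medium ring, still held in the fingers, is round the cone and down to within 12 mm of the middle step (z of medium_ring_center in the frame of middle_step between 0.002 and 0.019 m and horizontal distance between medium_ring_center and middle_step below 0.007 m and contact force between the fingers and medium_ring above 0.5 N), for 0.05 s.
At the end, for the whole second after the job is handed in: The medium ring rests on the middle step of the cone: its centre 3 to 11 mm above the step and within 7 mm of the cone's axis, level within 10 degrees, at rest and released; the small and the large ring are within 30 mm of where they lay (z of medium_ring_center in the frame of middle_step between 0.003 and 0.011 m and horizontal distance between medium_ring_center and middle_step below 0.007 m and angle between the z axis of medium_ring_center and the z axis of middle_step, either way round below 0.175 rad and linear speed of medium_ring below 0.02 m/s and contact force between the fingers and medium_ring below 0.1 N and distance of each of small_ring_center, large_ring_center from where it was at the start of the episode below 0.03 m); the robot touches nothing.
It fails at once if the small or the large ring is displaced by more than 30 mm (distance of any of small_ring_center, large_ring_center from where it was at the start of the episode above 0.03 m).
It also fails if it takes over 38 s, if anything falls off the work surface, if the arm or the gripper's body presses on something with over 40 N, if the wrist force passes 120 N, or if a joint passes its speed limit or range.

## Working session

There is one attempt and no reset: what is moved stays moved. The work goes in short steps, Python scripts to look and compute and a tool call to move; the robot and the scene stay as the last step left them, time stands still between calls to the robot, and variables do not carry over. Pictures are saved under pics/ and viewed, at most 10 in all, crops included, and the job is handed in when it is done.

Besides the shell and the picture viewer there is one more tool, called after "Emit:" by a JSON object that holds its "fn" and its "kwargs", one argument or row to a line. send_rows: Moves the arm, as the interface text tells. Its arguments: {"type":"object","properties":{"moves":{"type":"string"},"newtons":{"type":"number"}},"required":["moves"]}

```bash
mkdir -p pics; ls; python3 - <<'E'
from plant import ctrl
import cv2,pickle
d={}
for n in("scene","top"):
    c=ctrl.read_camera(n); d[n]=c
    cv2.imwrite(f"pics/{n}0.png",c["image"][:,:,::-1])
    print(n,c["fovy"],c["cx"],c["cy"],c["distortion"],c["extrinsics"])
pickle.dump(d,open("cam0.pkl","wb"))
s=ctrl.get_state();print(s, ctrl.finger_overhang)
E
```

```text
pics
scene 42.94579918176354 273.2412562924466 211.816344971003 [-0.14397588  0.          0.          0.          0.        ] [[ 0.76203472  0.25778884 -0.5940101  -0.3141048 ]
 [-0.64720574  0.33251833 -0.68597106 -1.09344406]
 [ 0.02068356  0.90718051  0.42023293  0.67965407]
 [ 0.          0.          0.          1.        ]]
top 46.89739918961328 283.58408343076246 206.78978478019616 [-0.05386584  0.          0.          0.          0.        ] [[ 0.01836762  0.9800378  -0.19796095  0.35740752]
 [-0.99975567  0.01556731 -0.01569288 -0.07616658]
 [-0.01229789  0.19820082  0.98008428  1.13277958]
 [ 0.          0.          0.          1.        ]]
{'time': 0.1, 'qpos': array([-1.28799743e+00,  2.87131402e-01,  1.57806588e+00, -2.14658061e-05,
        1.27858994e+00, -1.50019898e-01]), 'dq': array([-0.0017961 , -0.00188509, -0.00422134, -0.00019999,  0.00149709,
       -0.00118921]), 'joint_efforts': array([ 6.97226569e-04, -4.07297945e+01, -2.93700063e+01, -1.42753374e-04,
        3.44039167e-03,  6.07063754e-06]), 'eef_pos': array([ 0.28296365, -0.61219154,  0.24403014]), 'tcp_rot': array([ 9.76673478e-01,  2.14727066e-01, -8.30464981e-05, -1.09418443e-03]), 'contact_force': array([ 0.48991811, -0.77971751, -0.59286213]), 'wrist_torque': array([-0.03604382, -0.00604864,  0.00843199]), 'finger_force': 0.0, 'opening': 1.0015587380991096} 0.014
```

View pics/scene0.png

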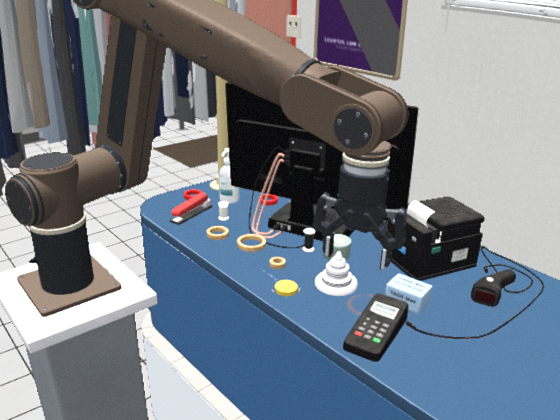

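View pics/top0.png

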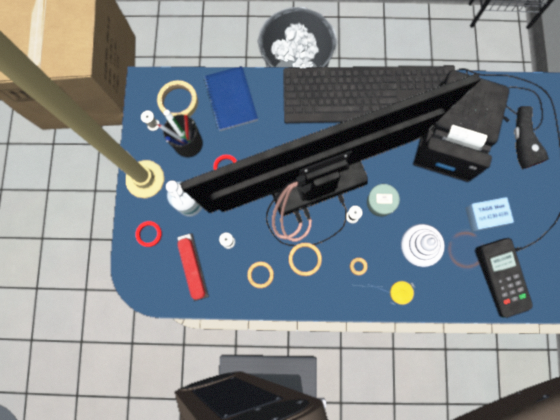

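The top view shows the rings at about (260,274), (305,259) and (358,266), and the cone at (423,245). Monitor behind them; the other rings are red. In the scene view the rings are at (217,232), (251,242) and (277,262), with the cone at (337,275).

```bash
cat > h.py <<'E'
import numpy as np,cv2
def K(c):
    f=c["image"].shape[0]/2/np.tan(np.radians(c["fovy"]/2))
    return np.array([[f,0,c["cx"]],[0,f,c["cy"]],[0,0,1.]])
def proj(c,P):
    E=c["extrinsics"]; p=(np.atleast_2d(P)-E[:3,3])@E[:3,:3]*[1,-1,-1]
    return cv2.projectPoints(p,np.zeros(3),np.zeros(3),K(c),np.array(c["distortion"]))[0][:,0]
def ray(c,uv,z):
    n=cv2.undistortPoints(np.array(uv,float).reshape(-1,1,2),K(c),np.array(c["distortion"]))[:,0]
    E=c["extrinsics"]; d=np.c_[n[:,0],-n[:,1],-np.ones(len(n))]@E[:3,:3].T
    return E[:3,3]+d*((z-E[2,3])/d[:,2])[:,None]
def ortho(c,x0,x1,y0,y1,z,s=0.0005):
    # rows: x decreasing, cols: y decreasing
    xs=np.arange(x1,x0,-s); ys=np.arange(y1,y0,-s)
    X,Y=np.meshgrid(xs,ys,indexing='ij')
    m=proj(c,np.c_[X.ravel(),Y.ravel(),np.full(X.size,z)]).reshape(X.shape+(2,)).astype(np.float32)
    return cv2.remap(c["image"],m[...,0],m[...,1],cv2.INTER_CUBIC)
E
python3 - <<'E'
from h import *; import pickle
d=pickle.load(open("cam0.pkl","rb"))
g={"top":[(260,274),(305,259),(358,266)],"scene":[(217,232),(251,242),(277,262)]}
for n in d:
    c=d[n]
    hsv=cv2.cvtColor(c["image"],cv2.COLOR_RGB2HSV)
    m=cv2.inRange(hsv,(8,60,90),(22,255,255))
    nl,lab,st,ce=cv2.connectedComponentsWithStats(m)
    for u,v in g[n]:
        i=min(range(1,nl),key=lambda i:np.hypot(*(ce[i]-(u,v)))+(100 if st[i,4]<20 else 0))
        ys,xs=np.where(lab==i)
        pts=np.c_[xs,ys]
        W=ray(c,pts.astype(float),0.009)
        h=cv2.convexHull(W[:,:2].astype(np.float32)*1000)
        (ex,ey),(a,b),_=cv2.fitEllipse(h); (mx,my),r=cv2.minEnclosingCircle(h)
        print(n,ce[i],st[i,4],"ell",ex,ey,a,b,"circ",mx,my,2*r,"mean",W.mean(0)*1000)
    u0={"top":(423,245),"scene":(337,285)}[n]
    print("cone guess",ray(c,[u0],0.01))
c=d["top"]; 
im=ortho(c,.31,.45,-.36,-.22,0.05,0.0004)
s=d["scene"]["image"][235:305,285:385]
cv2.imwrite("pics/cone.png",np.hstack([cv2.resize(im,(400,400)),cv2.resize(s,(400,280)).copy() if 0 else cv2.copyMakeBorder(cv2.resize(s,(400,280),interpolation=cv2.INTER_CUBIC),60,60,0,0,0)])[:,:,::-1])
E
```

```text
scene [216.71666667 229.26666667] 60 ell 430.5923156738281 3.293923854827881 41.622711181640625 54.96957015991211 circ 433.1502380371094 7.36637544631958 49.796142578125 mean [434.61276223   9.77602036   9.        ]
scene [251.01219512 238.12195122] 82 ell 469.8155212402344 -99.82766723632812 57.77796173095703 64.56855010986328 circ 472.1717834472656 -98.66654968261719 62.681339263916016 mean [477.12554776 -90.57841257   9.        ]
scene [276.97674419 259.86046512] 43 ell 457.5674743652344 -220.27969360351562 21.087514877319336 40.759700775146484 circ 456.7961120605469 -220.6200408935547 30.0717830657959 mean [ 455.86397365 -222.76533626    9.        ]
cone guess [[ 0.48787077 -0.3993755   0.01      ]]
top [260.11969112 274.4980695 ] 259 ell 424.23663330078125 -7.054414749145508 58.781982421875 59.34303665161133 circ 424.42071533203125 -7.09756326675415 60.05464553833008 mean [424.2329372  -6.9584569   9.       ]
top [304.56927711 258.60240964] 332 ell 462.2296447753906 -109.66028594970703 74.9176254272461 76.02062225341797 circ 463.02197265625 -109.52503204345703 77.69105529785156 mean [ 462.71843755 -109.07748978    9.        ]
top [358.10240964 265.88554217] 166 ell 447.4468688964844 -233.11764526367188 38.73674011230469 39.060821533203125 circ 447.6264953613281 -232.88111877441406 39.95283126831055 mean [ 447.80146041 -232.98353755    9.        ]
cone guess [[ 0.49846534 -0.38494081  0.01      ]]
```

View pics/cone.png

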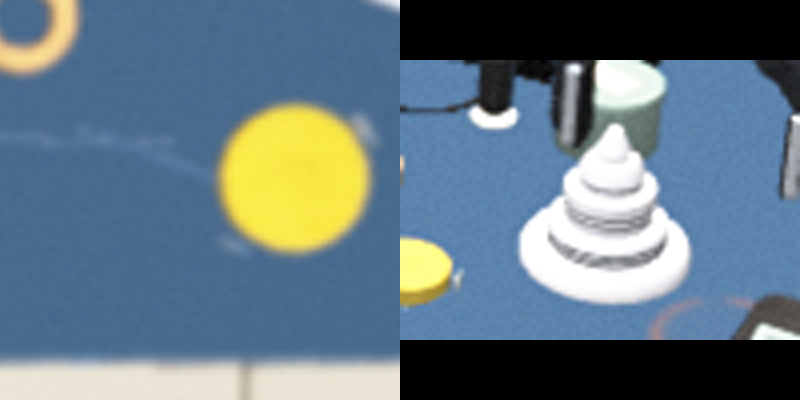

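The crop shows the cone clearly in the scene view, but my top crop was placed wrongly. I'll fit the cone's silhouette in both cameras, and the ring likewise.

```bash
cat >> h.py <<'E'
from scipy.optimize import minimize
A=np.linspace(0,2*np.pi,40)
def sil(c,x,y,prof,holes=()):
    S=8; h,w=c["image"].shape[:2]
    def discs(prof):
        m=np.zeros((h*2,w*2),np.uint8)
        for (z0,r0),(z1,r1) in zip(prof[:-1],prof[1:]):
            P=[np.c_[x+r*np.cos(A),y+r*np.sin(A),0*A+z] for z,r in((z0,r0),(z1,r1))]
            q=cv2.convexHull((((proj(c,np.vstack(P))+.5)*2-.5)*S*4).round().astype(np.int32))
            cv2.fillPoly(m,[q],255,cv2.LINE_AA,5)
        return m
    m=discs(prof).astype(float)
    if holes:
        k=[np.c_[x+r*np.cos(A),y+r*np.sin(A),0*A+z] for z,r in holes]
        a=np.full((h*2,w*2),255,np.uint8)
        for P in k:
            b=np.zeros_like(a); cv2.fillPoly(b,[(((proj(c,P)+.5)*2-.5)*S*4).round().astype(np.int32)],255,cv2.LINE_AA,5); a=np.minimum(a,b)
        m-=np.minimum(a,m)
    return cv2.resize(m,(w,h),interpolation=cv2.INTER_AREA)/255
def fit(c,mask,x,y,prof,holes=()):
    uv=proj(c,[[x,y,.03]])[0].astype(int); r=45
    sl=np.s_[max(uv[1]-r,0):uv[1]+r,max(uv[0]-r,0):uv[0]+r]
    f=lambda p:np.abs(sil(c,p[0]/1e3,p[1]/1e3,prof,holes)[sl]-mask[sl]).sum()
    x*=1e3;y*=1e3
    o=minimize(f,[x,y],method="Nelder-Mead",options=dict(initial_simplex=[[x,y],[x+6,y],[x,y+6]],xatol=.05,fatol=.01))
    return o.x,o.fun,mask[sl].sum()
CONE=[(0,.05),(.012,.05),(.012,.036),(.028,.036),(.028,.027),(.05,.027),(.05,.0195),(.06,.0195),(.068,.014),(.068,.01),(.074,.01),(.086,.003)]
E
python3 - <<'E'
from h import *; import pickle
d=pickle.load(open("cam0.pkl","rb"))
from scipy.ndimage import label,binary_fill_holes
for n in d:
    c=d[n]; hsv=cv2.cvtColor(c["image"],cv2.COLOR_RGB2HSV)
    m=cv2.inRange(hsv,(0,0,120),(180,70,255))>0
    l,_=label(m); x,y=(.488,-.39); uv=proj(c,[[x,y,.04]])[0].astype(int)
    win=l[uv[1]-8:uv[1]+8,uv[0]-8:uv[0]+8]; k=np.bincount(win[win>0]).argmax()
    print(n,"cone",fit(c,binary_fill_holes(l==k).astype(float),x,y,CONE))
    m=(cv2.inRange(hsv,(8,60,90),(22,255,255))>0).astype(float)
    for x,y,ro,ri in((.424,-.007,.03,.022),(.4625,-.1095,.038,.03),(.4475,-.233,.02,.012)):
        print(n,ro,fit(c,m,x,y,[(0,ro),(.014,ro)],[(0,ri),(.014,ri)]))
c=d["top"]
im=ortho(c,.34,.64,-.5,.1,0.007,0.00075)
cv2.imwrite("pics/ortho.png",im[:,:,::-1])
E
```

```text
scene cone (array([ 501.38297131, -383.2131509 ]), np.float64(326.90294117647056), np.float64(1520.0))
scene 0.03 (array([428.20263672,  -2.29125977]), np.float64(303.07254901960783), np.float64(335.0))
scene 0.038 (array([ 465.86009664, -105.29425394]), np.float64(451.4617647058824), np.float64(488.0))
scene 0.02 (array([ 449.7446717 , -231.10487753]), np.float64(306.3529411764706), np.float64(327.0))
top cone (array([ 499.16418633, -384.35448479]), np.float64(37.67156862745098), np.float64(1511.0))
top 0.03 (array([424.77084725,  -7.10158812]), np.float64(232.95980392156864), np.float64(420.0))
top 0.038 (array([ 462.73741484, -109.45256066]), np.float64(231.23235294117646), np.float64(469.0))
top 0.02 (array([ 447.69418469, -233.24265069]), np.float64(137.62254901960785), np.float64(260.0))
```

View pics/ortho.png

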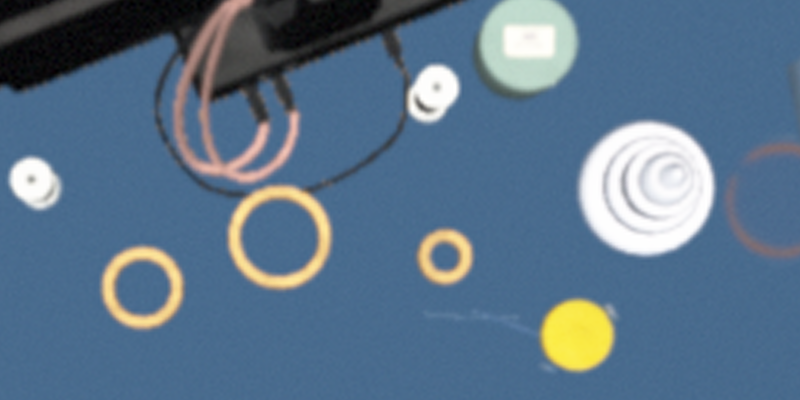

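The ortho shows all three rings, the cone and the yellow lid; the top fit of the cone is very good (residual 38 of 1511 px). Next I'll check the monitor's position and write a move helper.

```bash
cat >> h.py <<'E'
from scipy.spatial.transform import Rotation as R
def rel(p0,q0,P,heading=0,tilt=0):
    # tool down, tool x heading (rad) in world, tilt about tool y
    T=R.from_euler('z',heading)*R.from_euler('x',np.pi)*R.from_euler('y',tilt)
    R0=R.from_quat(q0)
    t=(R0.inv()*T).as_rotvec()/(2*np.pi); s=R0.inv().apply(np.array(P)-p0)/.2
    return np.round(np.r_[t,s],4)
E
python3 - <<'E'
from h import *; import pickle
d=pickle.load(open("cam0.pkl","rb")); t,s=d["top"],d["scene"]
for nm,a,b in(("TL",(187,188),(228,87)),("standfoot",(283,208),(270,222))):
    for z in np.arange(0,.5,.05):
        A=ray(t,[a],z)[0];B=ray(s,[b],z)[0]
        print(nm,round(z,2),A[:2].round(3),B[:2].round(3),round(np.hypot(*(A-B)[:2]),3))
print("topR",ray(t,[(480,85)],.35),ray(t,[(480,85)],.4))
p0=np.array([.283,-.613,.245]);q0=[.976673,.214727,0,0]
for P in([.40,-.46,.245],):print(rel(p0,q0,P))
E
```

```text
TL 0.0 [0.629 0.176] [1.613 1.586] 1.719
TL 0.05 [0.617 0.165] [1.471 1.389] 1.492
TL 0.1 [0.605 0.154] [1.329 1.192] 1.265
TL 0.15 [0.593 0.143] [1.188 0.994] 1.039
TL 0.2 [0.581 0.132] [1.046 0.797] 0.812
TL 0.25 [0.569 0.121] [0.904 0.6  ] 0.585
TL 0.3 [0.557 0.109] [0.762 0.403] 0.358
TL 0.35 [0.545 0.098] [0.621 0.206] 0.132
TL 0.4 [0.533 0.087] [0.479 0.009] 0.095
TL 0.45 [0.521 0.076] [ 0.337 -0.188] 0.322
standfoot 0.0 [ 0.583 -0.057] [ 0.594 -0.032] 0.027
standfoot 0.05 [ 0.573 -0.058] [ 0.527 -0.11 ] 0.07
standfoot 0.1 [ 0.563 -0.058] [ 0.46  -0.188] 0.166
standfoot 0.15 [ 0.553 -0.059] [ 0.393 -0.266] 0.262
standfoot 0.2 [ 0.543 -0.06 ] [ 0.326 -0.344] 0.358
standfoot 0.25 [ 0.533 -0.061] [ 0.26  -0.422] 0.453
standfoot 0.3 [ 0.523 -0.062] [ 0.193 -0.5  ] 0.549
standfoot 0.35 [ 0.513 -0.063] [ 0.126 -0.579] 0.645
standfoot 0.4 [ 0.503 -0.064] [ 0.059 -0.657] 0.741
standfoot 0.45 [ 0.494 -0.064] [-0.007 -0.735] 0.837
topR [[ 0.73863009 -0.40372264  0.35      ]] [[ 0.71427952 -0.38280002  0.4       ]]
[-0.     -0.      0.0689  0.8519 -0.4491  0.    ]
```

The monitor's nearest top corner is at about (0.54, 0.09, 0.37), clear of a path with x ≤ 0.45. Moving.

Emit:
{"fn": "send_rows", "kwargs": {
  "moves": "0 0 0.0689 0.85 -0.45 0 1; 0 0 0.0689 0.85 -0.45 0 1; 0 0 0.0689 0.85 -0.45 0 1; 0 0 0.0689 0.85 -0.45 0 1; 0 0 0.0689 0.85 -0.45 0 1"
}}

```text
time: 0.72
eef_pos: [0.3998, -0.4595, 0.2451]
tcp_rot: [1.0, 0.001, -0.0, 0.0]
contact_force: [-0.7, 0.1, -0.0]
opening: 1.0
finger_force: 0.0
```

Emit:
{"fn": "send_rows", "kwargs": {
  "moves": "0 0 0 0.2 -0.95 0 1; 0 0 0 0.2 -0.95 0 1; 0 0 0 0.2 -0.95 0 1; 0 0 0 0.2 -0.95 0 1; 0 0 0 0.2 -0.95 0 1"
}}

```text
time: 1.35
eef_pos: [0.4395, -0.2709, 0.2455]
tcp_rot: [1.0, -0.0, 0.0, 0.001]
contact_force: [-0.1, 0.2, 0.2]
opening: 1.0
finger_force: 0.0
```

Emit:
{"fn": "send_rows", "kwargs": {
  "moves": "0 0 0 0.02 -0.95 0 1; 0 0 0 0.02 -0.95 0 1; 0 0 0 0.02 -0.95 0 1; 0 0 0 0.02 -0.95 0 1; 0 0 0 0.02 -0.95 0 1"
}}

```text
time: 1.98
eef_pos: [0.4442, -0.0814, 0.2456]
tcp_rot: [1.0, -0.001, 0.0, 0.001]
contact_force: [0.5, -0.7, 0.6]
opening: 1.003
finger_force: 0.0
```

Emit:
{"fn": "send_rows", "kwargs": {
  "moves": "0 0 0 -0.098 -0.371 0.2 1; 0 0 0 -0.098 -0.371 0.2 1; 0 0 0 -0.098 -0.371 0.8 1; 0 0 0 -0.098 -0.371 0.8 1; 0 0 0 -0.098 -0.371 0.8 1"
}}

```text
time: 2.6
eef_pos: [0.4206, -0.0065, 0.081]
tcp_rot: [1.0, -0.002, -0.006, -0.001]
contact_force: [0.0, -0.6, 0.4]
opening: 1.003
finger_force: 0.0
```

```bash
python3 - <<'E'
from plant import ctrl
import cv2
s=ctrl.get_state();print(s["eef_pos"],s["qpos"],s["tcp_rot"])
a=ctrl.read_camera("scene")["image"][90:300,120:400];b=ctrl.read_camera("top")["image"][180:390,160:440]
cv2.imwrite("pics/at_ring.png",cv2.vconcat([cv2.resize(i,(400*1,300)) for i in(a,b)])[:,:,::-1])
E
```

```text
[ 0.42062873 -0.00652426  0.08102595] [-2.57492578e-01 -6.65779430e-02  2.29448018e+00 -4.96172971e-04
  9.25618166e-01  1.31710015e+00] [ 0.99998067 -0.0017478  -0.00581998 -0.00131686]
```

View pics/at_ring.png

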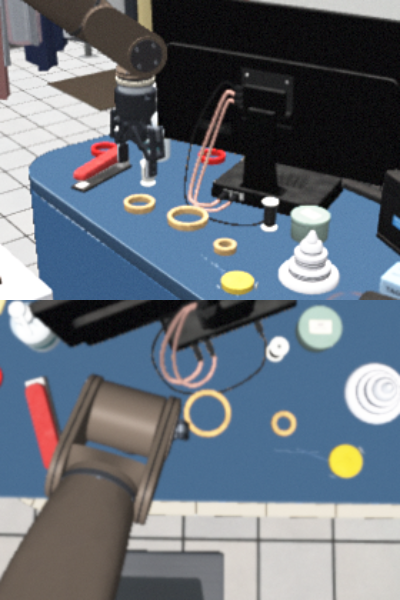

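The gripper is over the medium ring, clear of the monitor. X lags by about 4 mm, so I'll settle, pre-close to about 70 mm and read it again.

Emit:
{"fn": "send_rows", "kwargs": {
  "moves": "0 0 0 0 0 0.1 0.65; 0 0 0 0 0 0.1 0.65; 0 0 0 0 0 0.1 0.65; 0 0 0 0 0 0.1 0.65",
  "newtons": 30
}}

```text
time: 3.2
eef_pos: [0.4254, -0.0059, 0.0669]
tcp_rot: [1.0, -0.0, 0.002, 0.0]
contact_force: [0.4, -1.1, 0.2]
opening: 0.823
finger_force: 0.0
```

```bash
python3 - <<'E'
from plant import ctrl
import cv2
from h import *
s=ctrl.get_state();print(s["eef_pos"],s["qpos"],s["tcp_rot"],s["opening"])
c=ctrl.read_camera("scene")
for p in([0.4246,-.0071,.007],s["eef_pos"],s["eef_pos"]-[0,0,.014]): print(proj(c,p))
cv2.imwrite("pics/close1.png",cv2.resize(c["image"][130:260,150:310],None,fx=4.6,fy=4.6,interpolation=2)[:,:,::-1])
E
```

```text
[ 0.42536454 -0.00592261  0.06694316] [-2.53379997e-01 -3.49367524e-02  2.29685981e+00 -2.32381565e-05
  8.76505436e-01  1.31763599e+00] [ 9.99998743e-01 -1.02408129e-04  1.52936616e-03  4.05078868e-04] 0.8234756686534855
[[217.25850392 233.09277856]]
[[216.7104777  213.14319879]]
[[216.83410398 217.81064166]]
```

View pics/close1.png

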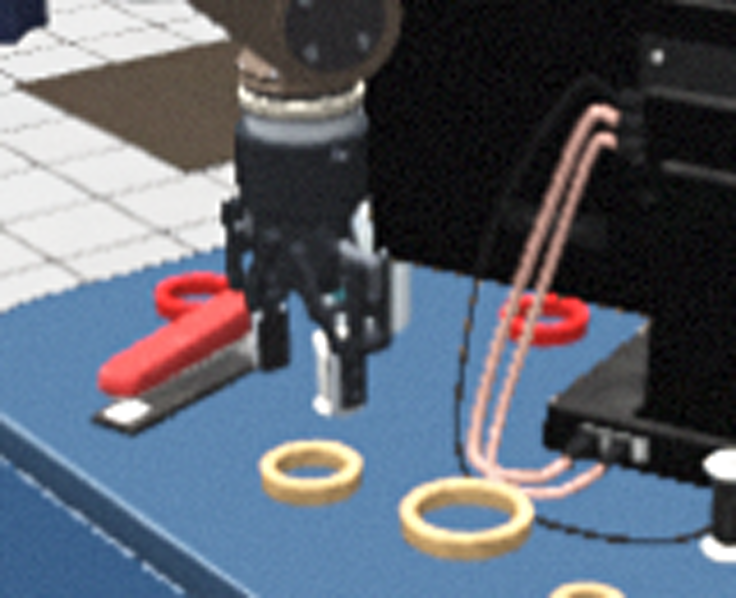

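The ring's centre shows at (309,474) in the crop, with the fingertips at (275,368) and (345,407), centred over it. The tips stand only about 4 mm ahead of the TCP at this opening, so I'll go down while watching the force.

Emit:
{"fn": "send_rows", "kwargs": {
  "moves": "0 0 0 -0.004 0.006 0.12 0.65; 0 0 0 -0.004 0.006 0.22 0.65; 0 0 0 -0.004 0.006 0.24 0.65; 0 0 0 -0.004 0.006 0.24 0.65"
}}

```text
time: 3.75
eef_pos: [0.4236, -0.0068, 0.0177]
tcp_rot: [1.0, 0.0, 0.0, 0.0]
contact_force: [-0.5, 0.2, 0.2]
opening: 0.827
finger_force: 0.0
```

Emit:
{"fn": "send_rows", "kwargs": {
  "moves": "0 0 0 0 0 0.015 0.65; 0 0 0 0 0 0.03 0.65; 0 0 0 0 0 0.03 0.65"
}}

```text
time: 4.12
eef_pos: [0.4233, -0.0067, 0.0113]
tcp_rot: [1.0, -0.0, -0.0, -0.0]
contact_force: [-0.4, -0.1, -0.3]
opening: 0.827
finger_force: 0.0
```

Emit:
{"fn": "send_rows", "kwargs": {
  "moves": "0 0 0 0.004 0 0.008 0.65; 0 0 0 0.004 0 0.008 0.65"
}}

```text
time: 4.38
eef_pos: [0.4242, -0.0067, 0.0097]
tcp_rot: [1.0, -0.0, -0.0, -0.0]
contact_force: [0.2, -0.3, 0.6]
opening: 0.825
finger_force: 0.0
```

Emit:
{"fn": "send_rows", "kwargs": {
  "moves": "0 0 0 0 0 0.008 0.65; 0 0 0 0 0 0.008 0.65"
}}

```text
time: 4.62
eef_pos: [0.424, -0.0067, 0.008]
tcp_rot: [1.0, -0.0, -0.0, -0.0]
contact_force: [0.2, 0.3, -0.5]
opening: 0.826
finger_force: 0.0
```

```bash
python3 - <<'E'
from plant import ctrl
import cv2
c=ctrl.read_camera("scene")
cv2.imwrite("pics/close2.png",cv2.resize(c["image"][170:260,170:290],None,fx=6,fy=6,interpolation=2)[:,:,::-1])
E
```

```text
(no output)
```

View pics/close2.png

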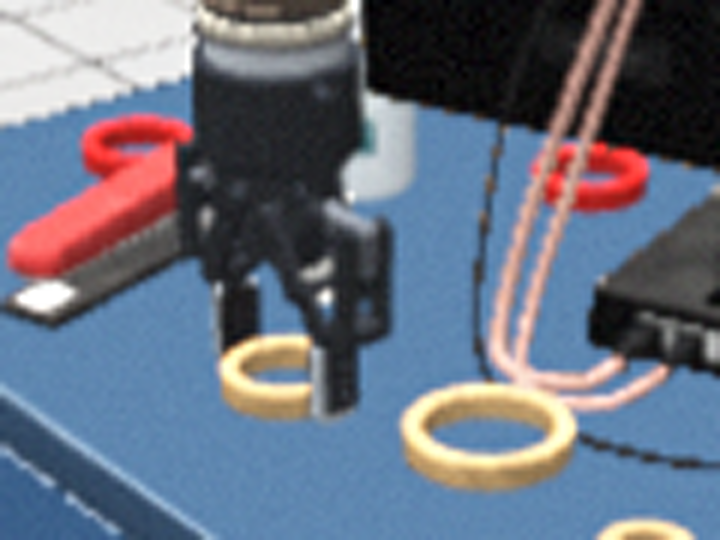

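The fingers straddle the medium ring, with the tips near its underside and clear of the large ring. Closing now.

Emit:
{"fn": "send_rows", "kwargs": {
  "moves": "0 0 0 0 0 -0.005 0.3; 0 0 0 0 0 -0.005 0.0; 0 0 0 0 0 -0.005 -0.2; 0 0 0 0 0 -0.005 -0.2; 0 0 0 0 0 -0.005 -0.2; 0 0 0 0 0 -0.005 -0.2",
  "newtons": 30
}}

```text
time: 5.42
eef_pos: [0.4243, -0.0068, 0.0093]
tcp_rot: [1.0, -0.0, 0.0, 0.0]
contact_force: [-0.9, 0.7, 3.3]
opening: 0.69
finger_force: 33.8
```

Emit:
{"fn": "send_rows", "kwargs": {
  "moves": "0 0 0 0 0 -0.1 -0.2; 0 0 0 0 0 -0.3 -0.2; 0 0 0 0.05 0 -0.75 -0.2; 0 0 0 0.1 0.2 -0.8 -0.2; 0 0 0 0.1 0.5 -0.8 -0.2; 0 0 0 0.1 0.8 -0.8 -0.2; 0 0 0 0.1 0.8 -0.8 -0.2; 0 0 0 0.1 0.8 -0.8 -0.2"
}}

```text
time: 6.42
eef_pos: [0.4435, -0.1662, 0.1682]
tcp_rot: [1.0, -0.0, -0.001, -0.001]
contact_force: [0.5, 0.0, -0.3]
opening: 0.689
finger_force: 32.6
```

Emit:
{"fn": "send_rows", "kwargs": {
  "moves": "0 0 0 0.1 0.3 0 -0.2; 0 0 0 0.15 0.6 0 -0.2; 0 0 0 0.25 0.95 0 -0.2; 0 0 0 0.25 0.95 0 -0.2; 0 0 0 0.25 0.95 0 -0.2; 0 0 0 0.25 0.95 0 -0.2"
}}

```text
time: 7.18
eef_pos: [0.4941, -0.3543, 0.1686]
tcp_rot: [1.0, 0.001, -0.001, -0.001]
contact_force: [-0.7, -0.1, -0.2]
opening: 0.688
finger_force: 32.6
```

Emit:
{"fn": "send_rows", "kwargs": {
  "moves": "0 0 0 0.025 0.15 0.2 -0.2; 0 0 0 0.025 0.15 0.2 -0.2; 0 0 0 0.025 0.15 0.2 -0.2; 0 0 0 0.025 0.15 0.2 -0.2"
}}

```text
time: 7.68
eef_pos: [0.4998, -0.3862, 0.131]
tcp_rot: [1.0, 0.0, 0.001, 0.001]
contact_force: [0.1, 0.2, -0.1]
opening: 0.693
finger_force: 32.6
```

```bash
python3 - <<'E'
from plant import ctrl
from h import *
s=ctrl.get_state();p=s["eef_pos"];print(p,s["tcp_rot"])
c=ctrl.read_camera("scene"); t=ctrl.read_camera("top")
im=c["image"].copy()
hs=cv2.cvtColor(c["image"],cv2.COLOR_RGB2HSV)
for r in (.03,.022):
  q=proj(c,np.c_[p[0]+r*np.cos(A),p[1]+.0+r*np.sin(A),0*A+p[2]-.0093+.014])
o=proj(c,[p-[0,0,.0023]])[0].astype(int);print("ring pred px",o,"tip px",proj(c,[.4992,-.3844,.086]))
a=cv2.resize(im[o[1]-50:o[1]+70,o[0]-60:o[0]+60],(480,480),interpolation=2)
o2=proj(t,[p])[0].astype(int); b=t["image"][o2[1]-40:o2[1]+40,o2[0]-40:o2[0]+40]
cv2.imwrite("pics/over.png",np.hstack([a,cv2.copyMakeBorder(cv2.resize(b,(300,300),interpolation=2),0,180,0,0,0)])[:,:,::-1])
import pickle;pickle.dump((c,t,p),open("cam1.pkl","wb"));print(o,o2)
E
```

```text
[ 0.4997959  -0.38624058  0.13097533] [9.99999110e-01 4.49337369e-04 9.12198008e-04 8.64116629e-04]
ring pred px [340 236] tip px [[338.12359398 252.47760468]]
[340 236] [439 237]
```

View pics/over.png

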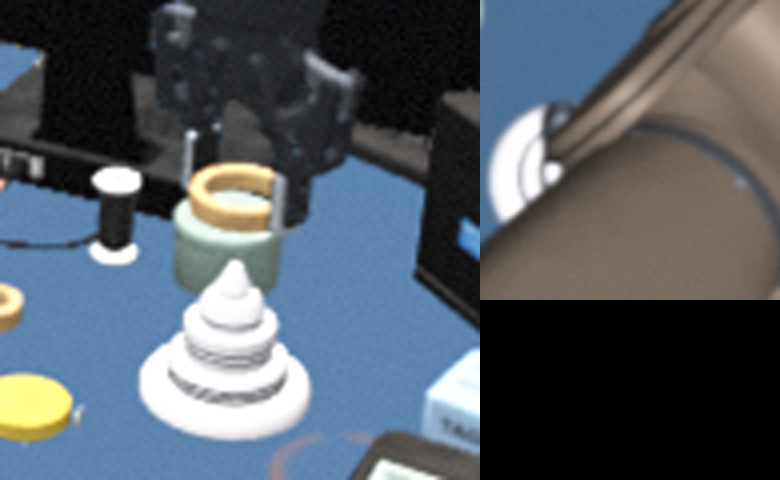

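The ring is level in the fingers, at about (236,197) in the crop, above the cone tip at (237,262). The top view is blocked by the arm. I'll fit both in the scene view so that calibration errors cancel.

```bash
python3 - <<'E'
from h import *; import pickle
from scipy.ndimage import label,binary_fill_holes
c,t,p=pickle.load(open("cam1.pkl","rb"))
im=c["image"]; hsv=cv2.cvtColor(im,cv2.COLOR_RGB2HSV)
# cone silhouette
blue=cv2.inRange(hsv,(95,60,0),(125,255,255))>0
m=cv2.inRange(hsv,(0,0,115),(180,45,255))>0
l,_=label(m&~blue); uv=proj(c,[[.499,-.384,.03]])[0].astype(int)
w=l[uv[1]-4:uv[1]+4,uv[0]-4:uv[0]+4]; k=np.bincount(w[w>0]).argmax()
cm=binary_fill_holes(cv2.morphologyEx((l==k).astype(np.uint8),cv2.MORPH_CLOSE,np.ones((3,3))))
print("cone",fit(c,cm.astype(float),.499,-.384,CONE))
# ring in hand
rm=cv2.inRange(hsv,(8,55,70),(25,255,255)); u=proj(c,[p-[0,0,.0023]])[0].astype(int)
box=np.zeros_like(rm); box[u[1]-18:u[1]+18,u[0]-20:u[0]+20]=1
rm=(rm*box>0).astype(float); ys,xs=np.where(rm>0);print("ring px",u,xs.min(),xs.max(),ys.min(),ys.max(),rm.sum())
W=np.ones(rm.shape); W[:,int(xs.max())+1:]=0   # right side hidden by finger
for dz in(-.0113,-.0093,-.0073):
    z=p[2]+dz
    f=lambda v:(np.abs(sil(c,v[0]/1e3,v[1]/1e3,[(z,.03),(z+.014,.03)],[(z,.022),(z+.014,.022)])-rm)*W*box).sum()
    x,y=p[:2]*1e3
    o=minimize(f,[x,y],method="Nelder-Mead",options=dict(initial_simplex=[[x,y],[x+5,y],[x,y+5]],xatol=.05,fatol=.01))
    print("ring dz",dz,o.x-p[:2]*1e3,o.fun)
E
```

```text
cone (array([ 502.39918246, -382.32246394]), np.float64(481.19215686274515), np.float64(1635.0))
ring px [340 236] 327 348 226 243 227.0
ring dz -0.0113 [7.58127707 7.38633256] 100.46764705882353
ring dz -0.0093 [4.63443957 4.72837042] 101.24803921568628
ring dz -0.0073 [1.71138413 2.00697556] 102.39705882352942
```

Emit:
{"fn": "send_rows", "kwargs": {
  "moves": "0 0 0 -0.003 -0.009 0.1 -0.2; 0 0 0 -0.003 -0.009 0.2 -0.2; 0 0 0 -0.003 -0.009 0.26 -0.2; 0 0 0 -0.003 -0.009 0.288 -0.2; 0 0 0 -0.003 -0.009 0.288 -0.2; 0 0 0 -0.003 -0.009 0.288 -0.2"
}}

```text
time: 8.52
eef_pos: [0.4989, -0.3854, 0.0722]
tcp_rot: [1.0, -0.0, 0.0, 0.0]
contact_force: [0.6, 0.1, 0.7]
opening: 0.691
finger_force: 32.6
```

```bash
python3 - <<'E'
from plant import ctrl
from h import *
s=ctrl.get_state();print(s["eef_pos"],s["contact_force"],s["wrist_torque"])
c=ctrl.read_camera("scene")
cv2.imwrite("pics/on.png",cv2.resize(c["image"][215:305,285:395],None,fx=6,fy=6,interpolation=2)[:,:,::-1])
E
```

```text
[ 0.49890539 -0.38541792  0.07219121] [0.55711138 0.109849   0.70463465] [-0.02831738 -0.00409667 -0.00630366]
```

View pics/on.png

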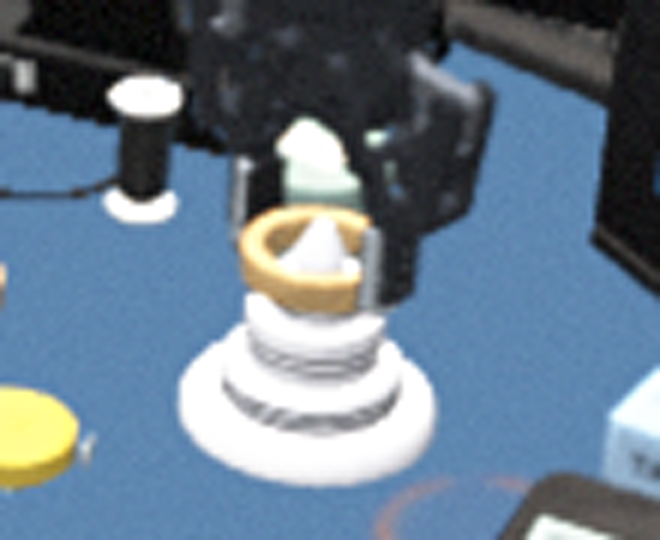

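The ring is round the nose, level and nearly centred: the tip is at (320,225) and the ring's centre at about (317,255). Going down gently.

Emit:
{"fn": "send_rows", "kwargs": {
  "moves": "0 0 0 0.002 -0.005 0.015 -0.2; 0 0 0 0.002 -0.005 0.03 -0.2; 0 0 0 0.002 -0.005 0.03 -0.2"
}}

```text
time: 8.95
eef_pos: [0.4988, -0.3838, 0.0652]
tcp_rot: [1.0, -0.0, -0.0, -0.0]
contact_force: [0.2, -0.1, -0.9]
opening: 0.689
finger_force: 32.6
```

Emit:
{"fn": "send_rows", "kwargs": {
  "moves": "0 0 0 0 0 0.01 -0.2; 0 0 0 0 0 0.02 -0.2; 0 0 0 0 0 0.02 -0.2"
}}

```text
time: 9.32
eef_pos: [0.4988, -0.3838, 0.0612]
tcp_rot: [1.0, -0.0, -0.0, -0.0]
contact_force: [-0.2, 0.2, -0.0]
opening: 0.695
finger_force: 32.6
```

Emit:
{"fn": "send_rows", "kwargs": {
  "moves": "0 0 0 0 0 0.006 -0.2; 0 0 0 0 0 0.01 -0.2; 0 0 0 0 0 0.01 -0.2"
}}

```text
time: 9.7
eef_pos: [0.4989, -0.3839, 0.0594]
tcp_rot: [1.0, -0.0, -0.0, -0.0]
contact_force: [0.0, 0.5, -1.0]
opening: 0.691
finger_force: 32.6
```

Emit:
{"fn": "send_rows", "kwargs": {
  "moves": "0 0 0 0 0 0.007 -0.2; 0 0 0 0 0 0.007 -0.2; 0 0 0 0 0 0.007 -0.2"
}}

```text
time: 10.07
eef_pos: [0.4991, -0.384, 0.0592]
tcp_rot: [1.0, 0.0, -0.0, 0.0]
contact_force: [-2.1, 1.9, 5.6]
opening: 0.69
finger_force: 33.1
```

It meets the step at TCP z = 0.0592, which matches the seated height. Releasing and backing straight up.

Emit:
{"fn": "send_rows", "kwargs": {
  "moves": "0 0 0 0 0 -0.006 0.6; 0 0 0 0 0 -0.006 0.9; 0 0 0 0 0 -0.006 0.9; 0 0 0 0 0 -0.006 0.9; 0 0 0 0 0 -0.006 0.9"
}}

```text
time: 10.7
eef_pos: [0.4989, -0.3839, 0.0592]
tcp_rot: [1.0, -0.0, -0.0, -0.0]
contact_force: [0.4, -1.6, -0.2]
opening: 0.953
finger_force: 0.0
```

Emit:
{"fn": "send_rows", "kwargs": {
  "moves": "0 0 0 0 0 -0.1 0.9; 0 0 0 0 0 -0.3 0.9; 0 0 0 0 0 -0.6 0.9; 0 0 0 0 0 -0.7 0.9; 0 0 0 0 0 -0.7 0.9; 0 0 0 0 0 -0.7 0.9"
}}

```text
time: 11.45
eef_pos: [0.498, -0.383, 0.1972]
tcp_rot: [1.0, -0.0, -0.001, -0.001]
contact_force: [-0.2, -0.1, -0.8]
opening: 0.951
finger_force: 0.0
```

```bash
python3 - <<'E'
from plant import ctrl
from h import *
s=ctrl.get_state();print(s["eef_pos"],s["contact_force"],s["finger_force"],s["opening"])
c=ctrl.read_camera("scene");t=ctrl.read_camera("top")
a=cv2.resize(c["image"][215:305,240:395],None,fx=4,fy=4,interpolation=2);b=cv2.resize(t["image"][200:320,240:460],(620,338))
cv2.imwrite("pics/end.png",np.vstack([a,b])[:590,:,::-1]) if 0 else cv2.imwrite("pics/end.png",cv2.resize(np.vstack([a,b]),None,fx=.8,fy=.8)[:,:,::-1])
E
```

```text
[ 0.49803362 -0.38304471  0.19715282] [-0.2101938  -0.07213498 -0.8297376 ] 0.0 0.9507224258704093
```

View pics/end.png

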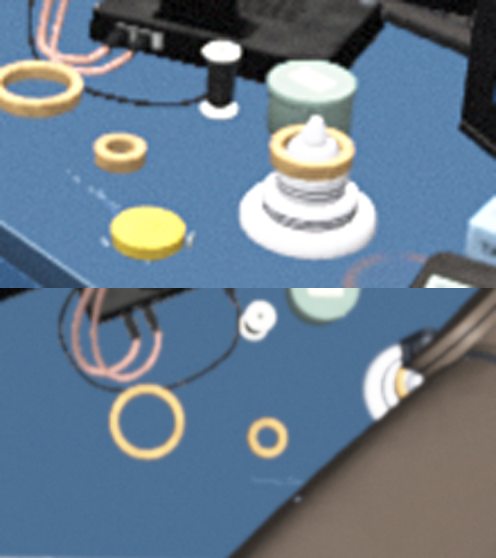

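The ring lies flat on the middle step, with its centre at about (312,150), and the two-line band shows below it. The other two rings haven't moved and the gripper is clear.

```bash
python3 -c "
from plant import ctrl
print(ctrl.sign_off())"
```

```text
the job is handed in; nothing more can be done
None
```

The medium ring was held all the way down, released lying flat on the cone's middle step at about 11 s, and the job is handed in; the last pictures show the small and large rings still in place, but no verdict came back.

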